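# Complete the sample crate and clear its tag

### The job

Two cells of the wooden crate are empty: stand one of the two small spare bottles from the counter upright in each of them, lowering it gently to the cell's floor, not dropping it, and leaving the bottles already packed where they are. Only once the crate is full, lift the wooden tag up and off its hook and put it upright into the tag box. Do not disturb the large wine bottle, the glass or the corkscrew.

Things in the scene. Friction and masses are not known exactly. Their poses are not given: they have to be found in the camera images.
- crate: fixed wooden crate, 150 (x) x 222 (y) x 70 high, walls, floor, dividers 6 thick; 2 (x) by 3 (y) cells 66 square inside, pitch 72. Origin: centre of underside. Yaw varies. Four cells hold a bottle, any two are empty. Packed bottles top out at 166: carry a bottle's foot above that. Neighbours' necks begin 58 from a cell's axis: open fingers only part way (about 50) to let go.
- cell0 (a point): centre of the floor of one crate cell, 6 above the counter; in the crate's frame at x -36, y -72 mm. Axes as the crate's.
- cell1 (a point): centre of the floor of one crate cell, 6 above the counter; in the crate's frame at x -36, y +0 mm. Axes as the crate's.
- cell2 (a point): centre of the floor of one crate cell, 6 above the counter; in the crate's frame at x -36, y +72 mm. Axes as the crate's.
- cell3 (a point): centre of the floor of one crate cell, 6 above the counter; in the crate's frame at x +36, y -72 mm. Axes as the crate's.
- cell4 (a point): centre of the floor of one crate cell, 6 above the counter; in the crate's frame at x +36, y +0 mm. Axes as the crate's.
- cell5 (a point): centre of the floor of one crate cell, 6 above the counter; in the crate's frame at x +36, y +72 mm. Axes as the crate's.
- packed0: a packed bottle, already standing in one of the cells (which one varies), to be left there: round green glass bottle with paper label and black foil: 160 high, body 52 in diameter up to 92, shoulder narrowing to a neck 27 in diameter from 113 to 160 (the place to grip, from above), about 0.36 kg. The origin is the centre of its underside, z up along the bottle.
- packed1: a packed bottle, already standing in one of the cells (which one varies), to be left there: round green glass bottle with paper label and black foil: 160 high, body 52 in diameter up to 92, shoulder narrowing to a neck 27 in diameter from 113 to 160 (the place to grip, from above), about 0.36 kg. The origin is the centre of its underside, z up along the bottle.
- packed2: a packed bottle, already standing in one of the cells (which one varies), to be left there: round green glass bottle with paper label and black foil: 160 high, body 52 in diameter up to 92, shoulder narrowing to a neck 27 in diameter from 113 to 160 (the place to grip, from above), about 0.36 kg. The origin is the centre of its underside, z up along the bottle.
- packed3: a packed bottle, already standing in one of the cells (which one varies), to be left there: round green glass bottle with paper label and black foil: 160 high, body 52 in diameter up to 92, shoulder narrowing to a neck 27 in diameter from 113 to 160 (the place to grip, from above), about 0.36 kg. The origin is the centre of its underside, z up along the bottle.
- spare0: a spare bottle standing on the counter to the robot's right: round green glass bottle with paper label and black foil: 160 high, body 52 in diameter up to 92, shoulder narrowing to a neck 27 in diameter from 113 to 160 (the place to grip, from above), about 0.36 kg. The origin is the centre of its underside, z up along the bottle.
- spare1: a spare bottle standing on the counter to the robot's right: round green glass bottle with paper label and black foil: 160 high, body 52 in diameter up to 92, shoulder narrowing to a neck 27 in diameter from 113 to 160 (the place to grip, from above), about 0.36 kg. The origin is the centre of its underside, z up along the bottle.
- stand: fixed wooden hook stand: base 100 x 120 x 14, post 22 square up to 192 high. Origin: centre of underside, on the post's axis. A round steel hook 8 thick leaves the post along the stand's -x, its axis 170 high, level until x = -98, then turns up; the tip tops out at 184. Yaw varies.
- tag: plywood plate 10 thick (x), 70 wide (y), 130 tall (z), 0.06 kg; opening 34 wide from z 40 to 80; solid above (grip there from above, across the thickness). Origin: centre of lower edge. Hangs by the opening's top edge on the hook, at x -70 in the stand's frame, origin 94 high. Raise it 10 to 32 (say 21), then slide it 60 along the stand's -x to clear the hook's tip.
- tagbox: fixed open wooden box for tags, 62 (x) by 112 (y) by 70 high, walls and floor 6 thick (inside 50 by 100). Origin: centre of the underside. The tag goes in upright, lower edge down, its width along the box's y, and may lean when released. Yaw varies.
- winebottle: large 0.75 l wine bottle, 76 in diameter, 290 high, a bystander: leave alone. Origin: centre of the underside.
- tumbler: clear drinking glass, 72 in diameter, 85 high, a bystander: leave alone. Origin: centre of the underside.
- corkscrew: corkscrew lying on the counter, wooden handle 100 long along its y, 22 thick, steel worm 85 long along its +x, a bystander: leave alone. Origin: on the counter under the handle's middle.
Mind the look-alikes: they are no part of the job. Leave any blue look-alike of the spare0 alone.

How it is judged (in metres and radians):
On the way, in this order (a step that is already met when the one before it is completed fails the run):
1. both spare bottles stand upright in the empty cells, so that all six are filled, let go and at rest (((horizontal distance between spare0 and cell0 below 0.014 m and z of spare0 in the frame of cell0 below 0.008 m and angle between spare0's own z axis and vertical below 0.12 rad) or (horizontal distance between spare0 and cell1 below 0.014 m and z of spare0 in the frame of cell1 below 0.008 m and angle between spare0's own z axis and vertical below 0.12 rad) or (horizontal distance between spare0 and cell2 below 0.014 m and z of spare0 in the frame of cell2 below 0.008 m and angle between spare0's own z axis and vertical below 0.12 rad) or (horizontal distance between spare0 and cell3 below 0.014 m and z of spare0 in the frame of cell3 below 0.008 m and angle between spare0's own z axis and vertical below 0.12 rad) or (horizontal distance between spare0 and cell4 below 0.014 m and z of spare0 in the frame of cell4 below 0.008 m and angle between spare0's own z axis and vertical below 0.12 rad) or (horizontal distance between spare0 and cell5 below 0.014 m and z of spare0 in the frame of cell5 below 0.008 m and angle between spare0's own z axis and vertical below 0.12 rad)) and ((horizontal distance between spare1 and cell0 below 0.014 m and z of spare1 in the frame of cell0 below 0.008 m and angle between spare1's own z axis and vertical below 0.12 rad) or (horizontal distance between spare1 and cell1 below 0.014 m and z of spare1 in the frame of cell1 below 0.008 m and angle between spare1's own z axis and vertical below 0.12 rad) or (horizontal distance between spare1 and cell2 below 0.014 m and z of spare1 in the frame of cell2 below 0.008 m and angle between spare1's own z axis and vertical below 0.12 rad) or (horizontal distance between spare1 and cell3 below 0.014 m and z of spare1 in the frame of cell3 below 0.008 m and angle between spare1's own z axis and vertical below 0.12 rad) or (horizontal distance between spare1 and cell4 below 0.014 m and z of spare1 in the frame of cell4 below 0.008 m and angle between spare1's own z axis and vertical below 0.12 rad) or (horizontal distance between spare1 and cell5 below 0.014 m and z of spare1 in the frame of cell5 below 0.008 m and angle between spare1's own z axis and vertical below 0.12 rad)) and distance of each of packed0, packed1, packed2, packed3 from where it was at the start of the episode below 0.02 m and angle between each of packed0, packed1, packed2, packed3's own z axis and vertical below 0.12 rad and linear speed of each of packed0, packed1, packed2, packed3, spare0, spare1 below 0.03 m/s and contact force between the fingers and spare0 below 0.1 N and contact force between the fingers and spare1 below 0.1 N), for 0.2 s.
2. the tag stands in the tag box, let go and at rest (x of tag in the frame of tagbox between -0.032 and 0.032 m and y of tag in the frame of tagbox between -0.054 and 0.054 m and z of tag in the frame of tagbox below 0.03 m and angle between tag's own z axis and vertical below 0.8 rad and contact force between the fingers and tag below 0.1 N and linear speed of tag below 0.03 m/s), for 0.2 s.
At the end, for the whole second after the job is handed in: Each spare stands in a cell (within 14 mm of its centre, 8 mm of its floor, tilt under 0.12 rad), packed bottles still stand in theirs (within 20 mm, tilt under 0.12 rad), the tag is in the tag box, lower edge down within 30 mm of the counter, leaning under 0.8 rad; all released, at rest (all of step 1 and all of step 2); the robot touches nothing.
It fails at once if a packed bottle was taken from its cell (moved more than 40 mm) (distance of any of packed0, packed1, packed2, packed3 from where it was at the start of the episode above 0.04 m).
It fails at once if a spare bottle was dropped or knocked over (moving faster than 0.6 m/s while not held) ((contact force between the fingers and spare0 below 0.05 N and linear speed of spare0 above 0.6 m/s) or (contact force between the fingers and spare1 below 0.05 N and linear speed of spare1 above 0.6 m/s)).
It fails at once if the tag was taken (moved more than 80 mm) before the crate was full (distance of tag from where it was at the start of the episode above 0.08 m and not (((horizontal distance between spare0 and cell0 below 0.014 m and z of spare0 in the frame of cell0 below 0.008 m and angle between spare0's own z axis and vertical below 0.12 rad) or (horizontal distance between spare0 and cell1 below 0.014 m and z of spare0 in the frame of cell1 below 0.008 m and angle between spare0's own z axis and vertical below 0.12 rad) or (horizontal distance between spare0 and cell2 below 0.014 m and z of spare0 in the frame of cell2 below 0.008 m and angle between spare0's own z axis and vertical below 0.12 rad) or (horizontal distance between spare0 and cell3 below 0.014 m and z of spare0 in the frame of cell3 below 0.008 m and angle between spare0's own z axis and vertical below 0.12 rad) or (horizontal distance between spare0 and cell4 below 0.014 m and z of spare0 in the frame of cell4 below 0.008 m and angle between spare0's own z axis and vertical below 0.12 rad) or (horizontal distance between spare0 and cell5 below 0.014 m and z of spare0 in the frame of cell5 below 0.008 m and angle between spare0's own z axis and vertical below 0.12 rad)) and ((horizontal distance between spare1 and cell0 below 0.014 m and z of spare1 in the frame of cell0 below 0.008 m and angle between spare1's own z axis and vertical below 0.12 rad) or (horizontal distance between spare1 and cell1 below 0.014 m and z of spare1 in the frame of cell1 below 0.008 m and angle between spare1's own z axis and vertical below 0.12 rad) or (horizontal distance between spare1 and cell2 below 0.014 m and z of spare1 in the frame of cell2 below 0.008 m and angle between spare1's own z axis and vertical below 0.12 rad) or (horizontal distance between spare1 and cell3 below 0.014 m and z of spare1 in the frame of cell3 below 0.008 m and angle between spare1's own z axis and vertical below 0.12 rad) or (horizontal distance between spare1 and cell4 below 0.014 m and z of spare1 in the frame of cell4 below 0.008 m and angle between spare1's own z axis and vertical below 0.12 rad) or (horizontal distance between spare1 and cell5 below 0.014 m and z of spare1 in the frame of cell5 below 0.008 m and angle between spare1's own z axis and vertical below 0.12 rad)))).
It fails at once if the large wine bottle, the glass or the corkscrew was moved more than 30 mm (distance of any of winebottle, tumbler, corkscrew from where it was at the start of the episode above 0.03 m).
It also fails if it takes over 72 s, if anything falls off the work surface, if the arm or the gripper's body presses on something with over 40 N, if the wrist force passes 120 N, or if a joint passes its speed limit or range.

### The arm

A 6-joint arm with a two-finger parallel gripper is mounted at the origin on the work surface. World frame = base frame: x ahead of the robot, y to its left, z up, the work surface at z = 0. Lengths are in mm, angles in rad, forces in N, time in s.
With the tool pointing down it reaches from about 400 to 825 mm from the base axis. Payload 7 kg.
Tool frame: the origin (TCP) lies where the fingers leave the gripper's body, on its centre line; the fingertips stand 73 mm ahead of it and the grasp point (between the pads) lies 54 mm ahead of it; z points along the fingers, y is the line along which they close (so a half turn about z gives the same grasp; the last joint's range is limited). The gripper opens to 85 mm and grips with 20 to 120 N. Pads are 22 mm wide; open, the fingers measure 114 mm over their backs; the gripper's body (76 mm by 85 mm) begins 54 mm behind the grasp point. The pads swing forward as they close: fully open they stand 13 mm farther back than shut.
Start: joints at [-1.003, 0.359, 0.012, 0, -1.224, -0.288], TCP at [186.384, -648.735, 303.902] pointing down, gripper open.
Joint ranges: [-3.07, 3.07], [-1.43, 2.12], [-1.02, 1.25], [-3.03, 1.67], [-3.05, -0], [-3.03, 3.03]. Speed limits (rad/s): [2.39, 2.39, 3.01, 3.14, 3.14, 3.14].

### API

Orientations are given as [roll, pitch, yaw] about the fixed x, y, z axes, in that order (R = Rz(yaw) Ry(pitch) Rx(roll)).
In Python, from plant import * gives the robot as it stands.
- The arm moves only by the tool jog_arm, never from a script. Its arguments are lists of equal length, an entry for each row: "hand": the finger opening in mm, from 0 to 85.4; "linear": the shift along the world's x, y, z in mm, a list of three; "dr": the turn, a rotation vector about the world's x, y, z in rad, a list of three. In form: {"hand": [hand, ...], "linear": [[x, y, z], ...], "dr": [[wx, wy, wz], ...]}. A call has 1 to 10 rows; each row is the pose to reach, as a shift and turn from the pose commanded when the call began; what a row does not reach only later rows make up. A row lasts 1/12 s, in which the tool goes at most 41.7 mm and 7.16 degrees, less where a joint would pass 70% of its speed; a pose out of reach is approached as far as the arm can. A call with a gripper value outside its range is refused whole. The fingers move at their own pace and stop on an object; the grip force is fixed at half the most. Time passes only in rows, so rows that repeat a pose let the fingers close. It gives the time, the measured TCP pose, the force, the opening and the grip force at its end, in the units of the state.
- get_obs(): the state, without advancing time (a new reading comes with each control period).
- grab_frame(name): name is "side" or "top" or "wrist"; returns the picture (384x512x3 uint8, red, green, blue); there is no depth.
- get_calibration(name): a dict with "fov_y" (degrees; the focal length in pixels is half the picture's height over the tangent of half this angle, whatever the lens; pixels are square), "cx", "cy" (the principal point, pixels), "cam_to_world" (4x4, takes a point from camera to world coordinates); the wrist camera has in their place "T_tool_cam" (4x4, takes a point from camera to tool coordinates, whose origin is the TCP and whose axes are the flange's). Camera axes: x right, y down, z forward; pixel columns grow to the right and rows downward; lengths in mm; the calibration is good to about 2 mm. A picture is of the moment at which its call begins: read the wrist's pose just before it. get_calibration takes no time and is no camera call.
- job_done(): hands the job in; it is judged then, once.
The state is a dict: "time": time; "qpos": joint angles; "dq": joint speeds; "tau": joint torques, N m; "tcp_pos": TCP position; "tool_rot": TCP orientation; "contact_force": force on the tool from outside, world axes, zero at the start; "wrist_torque": the same for the moment, N m; "grip_width": finger opening in mm; "grip_force": force on a finger pad.
Only numpy, scipy, OpenCV 4.12 (cv2) and the standard library are available. Lean on these libraries where they do the work, as an engineer would, in place of code of your own. Each camera call takes 0.05 s, during which the arm holds its last target. There are 200 camera calls.

## Working session

There is one attempt and no reset: what is moved stays moved. The work goes in short steps, Python scripts to look and compute and a tool call to move; the robot and the scene stay as the last step left them, time stands still between calls to the robot, and variables do not carry over. Pictures are saved under pics/ and viewed, at most 10 in all, crops included, and the job is handed in when it is done.

Besides the shell and the picture viewer there is one more tool, called after "Emit:" as name(argument=value, ...) on one line, values as JSON. jog_arm: Moves the arm, as the interface text tells. Its arguments: {"type":"object","properties":{"hand":{"type":"array"},"linear":{"type":"array"},"dr":{"type":"array"}},"required":["hand","linear","dr"]}

```bash
mkdir -p pics; ls; python3 - <<'E'
from plant import *
import cv2,numpy as np
np.set_printoptions(precision=4,suppress=True)
print(get_obs())
for n in ("side","top","wrist"):
    print(n,get_calibration(n)); cv2.imwrite(f"pics/{n}0.png",grab_frame(n)[...,::-1])
E
```

```text
pics
{'time': 0.0, 'qpos': array([-1.0029,  0.3594,  0.0111, -0.0004, -1.2241, -0.2881]), 'dq': array([-0.0004,  0.0006,  0.0009,  0.0016,  0.0018, -0.0003]), 'tau': array([ -0.0016, -58.332 ,  29.3414,   6.9364,  -0.006 ,  -0.    ]), 'tcp_pos': array([ 186.2978, -648.4189,  302.9648]), 'tool_rot': array([ 3.1399, -0.0001, -2.8619]), 'contact_force': array([-0.6301, -0.0991, -0.5341]), 'wrist_torque': array([-0.0233,  0.02  ,  0.0148]), 'grip_force': 0.0, 'grip_width': 85.27022452140653}
side {'fov_y': 54.961791733172575, 'cx': 257.42631856617317, 'cy': 186.80041905780942, 'cam_to_world': array([[ -0.7778,  -0.4314,   0.4571,  13.463 ],
       [ -0.6285,   0.5281,  -0.571 , 703.1355],
       [  0.0049,  -0.7314,  -0.6819, 919.9083],
       [  0.    ,   0.    ,   0.    ,   1.    ]])}
top {'fov_y': 50.69350312970935, 'cx': 260.5867570698038, 'cy': 192.40539487109044, 'cam_to_world': array([[  -0.0173,   -0.9883,    0.1516,  353.3295],
       [  -0.9998,    0.0188,    0.009 ,    5.6685],
       [  -0.0117,   -0.1515,   -0.9884, 1564.1296],
       [   0.    ,    0.    ,    0.    ,    1.    ]])}
wrist {'fov_y': 63.83997604197552, 'cx': 262.3286410792428, 'cy': 191.06620320076743, 'T_tool_cam': array([[  0.0007,  -0.9609,  -0.2771,  70.8426],
       [  1.    ,   0.0009,  -0.0007,   0.0405],
       [  0.0009,  -0.2771,   0.9609, -69.1107],
       [  0.    ,   0.    ,   0.    ,   1.    ]])}
```

View pics/top0.png

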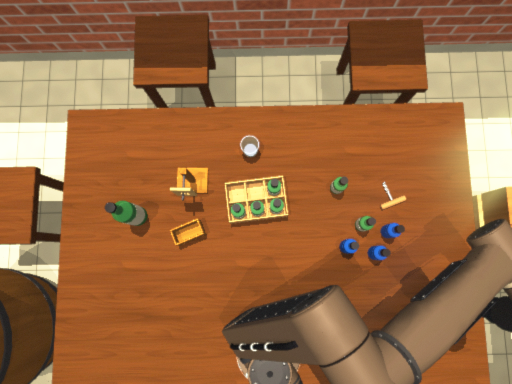

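View pics/side0.png

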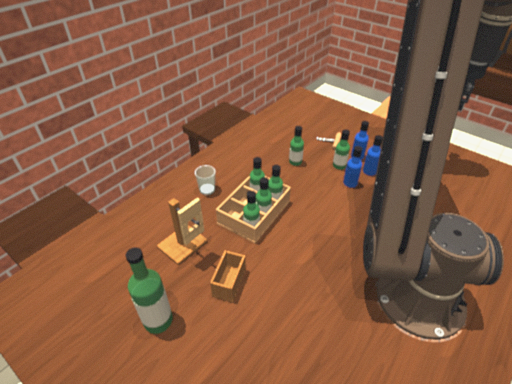

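View pics/wrist0.png

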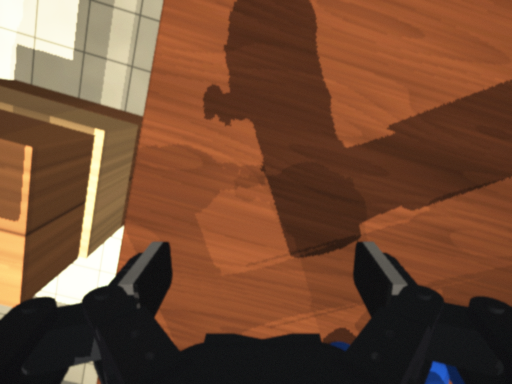

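Top view: green candidates are at (340,185) and (366,223), the blue look-alikes at (348,246), (393,231) and (379,254), and the big wine bottle at (125,212). I choose the two green ones. The crate is at (256,200), and its upper-left and upper-middle cells look empty. The stand is at (190,182), the box at (187,232).

```bash
cat > h.py <<'E'
from plant import *
import cv2,numpy as np
np.set_printoptions(precision=2,suppress=True)
def cal(n,obs=None):
    c=get_calibration(n); f=192/np.tan(np.radians(c["fov_y"]/2))
    if n=="wrist":
        from scipy.spatial.transform import Rotation as R
        T=np.eye(4);T[:3,:3]=R.from_euler('xyz',obs["tool_rot"]).as_matrix();T[:3,3]=obs["tcp_pos"];M=T@c["T_tool_cam"]
    else: M=c["cam_to_world"]
    return f,c["cx"],c["cy"],M
def cast(c,u,v,z):
    f,cx,cy,M=c; d=M[:3,:3]@np.array([(u-cx)/f,(v-cy)/f,1]); o=M[:3,3]
    return (o+d*(z-o[2])/d[2])[:2]
def proj(c,p):
    f,cx,cy,M=c; q=M[:3,:3].T@(np.array(p,float)-M[:3,3]); return np.array([cx+f*q[0]/q[2],cy+f*q[1]/q[2]])
E
python3 - <<'E'
import cv2
t=cv2.imread("pics/top0.png");s=cv2.imread("pics/side0.png")
a=cv2.resize(t[140:255,160:420],None,fx=3,fy=3,interpolation=cv2.INTER_CUBIC)
cv2.imwrite("pics/tc.png",a)
b=cv2.resize(s[120:310,140:400],None,fx=3,fy=3,interpolation=cv2.INTER_CUBIC)
cv2.imwrite("pics/sc.png",b)
E
```

```text
(no output)
```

View pics/tc.png

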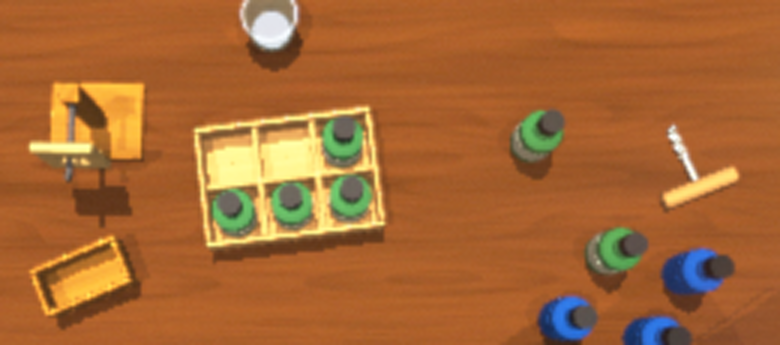

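View pics/sc.png

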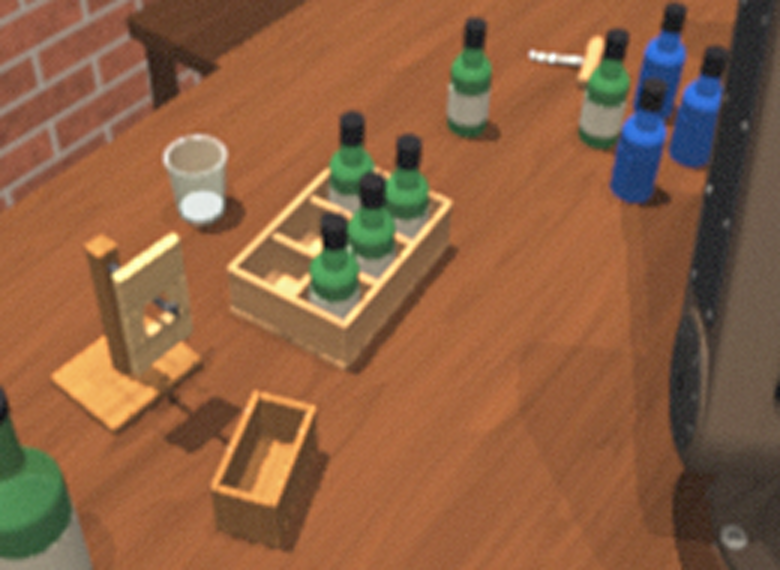

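```bash
python3 - <<'E'
from h import *
T=cal("top");S=cal("side")
t=lambda x,y,z:cast(T,(x+.5)/3-.5+160,(y+.5)/3-.5+140,z)
s=lambda x,y,z:cast(S,(x+.5)/3-.5+140,(y+.5)/3-.5+120,z)
def show(n,z,tp,sp):
    print(n,"\n top",*[t(*p,z) for p in tp],"\n side",*[s(*p,z) for p in sp])
show("crate TL TR BR BL",70,[(195,128),(370,107),(384,228),(210,246)],[(232,268),(330,168),(452,203),(345,322)])
show("spareA cap",150,[(549,125)],[(476,32)])
show("spareB cap",150,[(630,244)],[(616,43)])
show("packed caps",156,[(228,204),(291,196),(351,187),(342,130)],[(333,228),(372,188),(408,148),(352,126)])
show("box rim",70,[(31,270),(117,237),(135,279),(50,314)],[(274,503),(316,405),(257,393),(214,487)])
show("post top",192,[(71,92)],[(101,243)])
show("tag top edge ends",224,[(31,147),(86,150)],[(116,276),(180,239)])
show("base corners",14,[(52,84),(144,84),(141,158)],[(52,378),(115,428),(202,358)])
show("hook tip",184,[(70,178)],[])
show("blue/cork",150,[(719,266),(582,317),(676,338)],[])
E
```

```text
crate TL TR BR BL 
 top [623.31 153.17] [645.74 -65.97] [493.74 -79.31] [475.46 135.25] 
 side [617.63 152.79] [640.01 -35.7 ] [495.6  -76.69] [477.68 135.38]
spareA cap 
 top [ 604.36 -272.41] 
 side [ 604.19 -272.2 ]
spareB cap 
 top [ 462.36 -359.45] 
 side [ 460.24 -360.12]
packed caps 
 top [517.04 106.51] [525.06  32.92] [534.32 -37.26] [602.03 -28.25] 
 side [516.9  106.06] [523.38  35.68] [532.88 -38.45] [602.51 -29.48]
box rim 
 top [449.95 355.61] [488.65 249.97] [436.63 227.55] [395.86 331.43] 
 side [394.66 334.67] [433.99 231.92] [486.43 256.62] [446.36 356.09]
post top 
 top [646.23 284.18] 
 side [646.75 285.18]
tag top edge ends 
 top [577.44 321.83] [572.85 260.1 ] 
 side [578.71 322.28] [568.42 255.89]
base corners 
 top [695.37 345.29] [692.99 225.04] [595.42 228.67] 
 side [692.96 345.52] [596.9  346.62] [592.5  230.09]
hook tip 
 top [547.19 285.78] 
 side
blue/cork 
 top [ 435.06 -460.54] [ 379.39 -299.54] [ 353.64 -405.77] 
 side
```

The crops confirm it: there are two green spares (crop 540,130 and 615,248), and the three blue bottles are elsewhere. The empty crate cells are crop (230,158) and (290,150), which makes them cell5 and cell4. The top and side positions agree to about 2 mm, so I'm moving to spare A first.

Emit:
jog_arm(hand=[70, 70, 70, 70, 70, 70, 70, 70, 70, 70], linear=[[28, 25, 5], [56, 51, 10], [84, 76, 15], [112, 101, 20], [140, 126, 20], [168, 152, 20], [196, 177, 20], [224, 202, 20], [252, 227, 20], [280, 252, 20]], dr=[[0, 0, 0], [0, 0, 0], [0, 0, 0], [0, 0, 0], [0, 0, 0], [0, 0, 0], [0, 0, 0], [0, 0, 0], [0, 0, 0], [0, 0, 0]])

```text
time: 0.98
tcp_pos: [467.4, -395.2, 323.8]
tool_rot: [3.141, -0.0, -2.862]
contact_force: [-0.6, 0.0, -0.5]
grip_width: 70.2
grip_force: 0.0
```

Emit:
jog_arm(hand=[70, 70, 70, 70, 70, 70, 70, 70, 70], linear=[[28, 25, 0], [56, 50, 0], [84, 76, 0], [112, 101, 0], [132, 119, 0], [138, 124, 0], [138, 124, 0], [138, 124, 0], [138, 124, 0]], dr=[[0, 0, 0], [0, 0, 0], [0, 0, 0], [0, 0, 0], [0, 0, 0], [0, 0, 0], [0, 0, 0], [0, 0, 0], [0, 0, 0]])

```text
time: 1.73
tcp_pos: [603.7, -273.3, 323.8]
tool_rot: [3.141, -0.001, -2.862]
contact_force: [-0.5, 0.2, 0.2]
grip_width: 70.0
grip_force: 0.0
```

```bash
python3 - <<'E'
from h import *
o=get_obs();W=cal("wrist",o);im=grab_frame("wrist")[...,::-1].copy()
print(o["tcp_pos"],o["time"],proj(W,(604.3,-272.3,160)),proj(W,(604.3,-272.3,113)))
for z in(160,113): cv2.drawMarker(im,tuple(int(i) for i in proj(W,(604.3,-272.3,z))),(0,0,255),0,12)
cv2.imwrite("pics/w1.png",im)
E
```

```text
[ 603.67 -273.33  323.75] 1.7333 [263.47 196.74] [263.32 181.98]
```

View pics/w1.png

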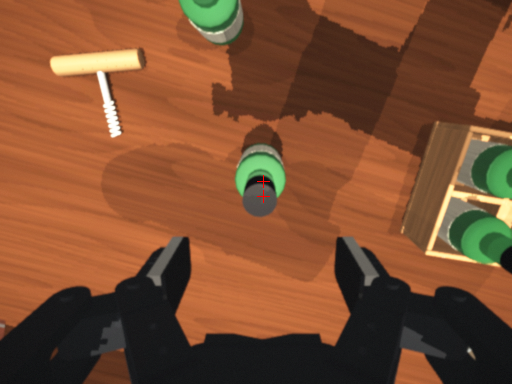

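The view shows spare A's cap at (261,200), against a predicted (263,197), so I shift by about 2 mm. The corkscrew is at (105,75), well clear. Descending now.

Emit:
jog_arm(hand=[70, 70, 70, 70, 70, 70, 70, 70, 0, 0], linear=[[2, 0, -15], [2, 0, -38], [2, 0, -62], [2, 0, -86], [2, 0, -108], [2, 0, -122], [2, 0, -128], [2, 0, -128], [2, 0, -128], [2, 0, -128]], dr=[[0, 0, 0], [0, 0, 0], [0, 0, 0], [0, 0, 0], [0, 0, 0], [0, 0, 0], [0, 0, 0], [0, 0, 0], [0, 0, 0], [0, 0, 0]])

```text
time: 2.62
tcp_pos: [606.8, -273.3, 197.5]
tool_rot: [-3.14, 0.002, -2.862]
contact_force: [-0.5, -0.2, 0.4]
grip_width: 47.0
grip_force: 0.0
```

Emit:
jog_arm(hand=[0, 0, 0, 0, 0, 0], linear=[[0, 0, 0], [0, 0, 0], [0, 0, 0], [0, 0, 0], [0, 0, 0], [0, 0, 0]], dr=[[0, 0, 0], [0, 0, 0], [0, 0, 0], [0, 0, 0], [0, 0, 0], [0, 0, 0]])

```text
time: 3.12
tcp_pos: [607.1, -273.2, 197.4]
tool_rot: [-3.14, 0.002, -2.861]
contact_force: [-0.0, -1.6, 6.4]
grip_width: 25.8
grip_force: 59.3
```

Gripped at 25.8 mm and 59 N. Lifting and carrying towards the crate.

Emit:
jog_arm(hand=[0, 0, 0, 0, 0, 0, 0, 0, 0, 0], linear=[[0, 0, 6], [0, 0, 20], [0, 0, 42], [0, 0, 68], [0, 6, 96], [-2, 16, 124], [-4, 32, 152], [-7, 52, 176], [-10, 76, 190], [-15, 104, 195]], dr=[[0, 0, 0], [0, 0, 0], [0, 0, 0], [0, 0, 0], [0, 0, 0], [0, 0, -0.03], [0, 0, -0.06], [0, 0, -0.09], [0, 0, -0.12], [0, 0, -0.175]])

```text
time: 3.95
tcp_pos: [591.4, -168.2, 393.0]
tool_rot: [3.142, 0.002, -3.039]
contact_force: [1.1, 0.9, -4.5]
grip_width: 25.5
grip_force: 59.6
```

Emit:
jog_arm(hand=[0, 0, 0, 0, 0, 0, 0, 0, 0, 0], linear=[[-5, 30, 0], [-10, 60, 0], [-15, 90, 0], [-20, 120, 0], [-25, 150, 0], [-29, 175, 0], [-31, 193, 0], [-33, 203, 0], [-33, 206, 0], [-33, 206, 0]], dr=[[0, 0, 0], [0, 0, 0], [0, 0, 0], [0, 0, 0], [0, 0, 0], [0, 0, 0], [0, 0, 0], [0, 0, 0], [0, 0, 0], [0, 0, 0]])

```text
time: 4.78
tcp_pos: [558.0, 37.8, 390.4]
tool_rot: [3.141, -0.001, -3.036]
contact_force: [0.1, 0.2, -4.0]
grip_width: 25.7
grip_force: 59.5
```

```bash
python3 - <<'E'
from h import *
o=get_obs();W=cal("wrist",o);im=grab_frame("wrist")[...,::-1].copy()
print(o["tcp_pos"],o["tool_rot"],o["time"])
a=.105;c=np.array([560,36.5]);R=np.array([[np.cos(a),-np.sin(a)],[np.sin(a),np.cos(a)]])
for x,y in[(75,111),(75,-111),(75,39),(75,-33),(-75,111),(36,0),(36,72),(69,3),(69,-3)]:
    p=proj(W,(*(c+R@[x,y]),70));print((x,y),c+R@[x,y],p);cv2.circle(im,tuple(int(round(i)) for i in p),1,(0,0,255),-1)
cv2.imwrite("pics/w2.png",im)
E
```

```text
[557.96  37.83 390.4 ] [ 3.14 -0.   -3.04] 4.7833
(75, 111) [622.95 154.75] [343.72 216.76]
(75, -111) [646.22 -66.03] [178.93 216.45]
(75, 39) [630.5   83.15] [290.27 216.66]
(75, -33) [638.05  11.54] [236.82 216.56]
(-75, 111) [473.78 139.03] [352.94 100.72]
(36, 0) [595.8   40.27] [261.34 188.72]
(36, 72) [588.26 111.88] [316.21 188.82]
(69, 3) [628.31  46.72] [263.55 212.41]
(69, -3) [628.93  40.75] [259.08 212.41]
```

View pics/w2.png

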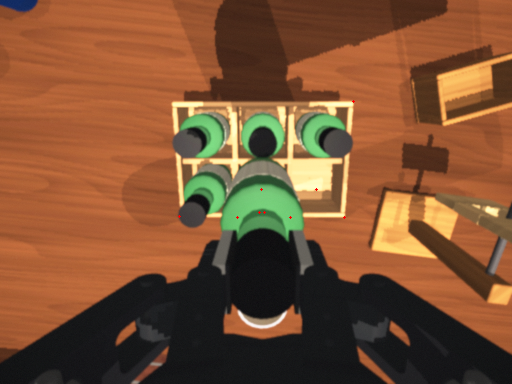

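The crate outline, with corners at (353,102), (346,216) and (172,102), matches prediction to within about 2 mm. The bottle hangs straight. Placing in cell5 at about (588.5, 113).

Emit:
jog_arm(hand=[0, 0, 0, 0, 0, 0, 0, 0, 0, 0], linear=[[5, 12, 0], [14, 35, 0], [23, 57, 0], [29, 71, 0], [30.5, 75, 0], [30.5, 75, 0], [30.5, 75, -15], [30.5, 75, -35], [30.5, 75, -55], [30.5, 75, -75]], dr=[[0, 0, 0], [0, 0, 0], [0, 0, 0], [0, 0, 0], [0, 0, 0], [0, 0, 0], [0, 0, 0], [0, 0, 0], [0, 0, 0], [0, 0, 0]])

```text
time: 5.67
tcp_pos: [588.6, 111.0, 315.3]
tool_rot: [3.142, 0.0, -3.038]
contact_force: [-0.7, 0.1, -3.6]
grip_width: 25.5
grip_force: 59.8
```

Emit:
jog_arm(hand=[0, 0, 0, 0, 0, 0, 0, 0, 0, 0], linear=[[0, 0, -15], [0, 0, -30], [0, 0, -45], [0, 0, -60], [0, 0, -73], [0, 0, -85], [0, 0, -94], [0, 0, -99], [0, 0, -101], [0, 0, -101]], dr=[[0, 0, 0], [0, 0, 0], [0, 0, 0], [0, 0, 0], [0, 0, 0], [0, 0, 0], [0, 0, 0], [0, 0, 0], [0, 0, 0], [0, 0, 0]])

```text
time: 6.5
tcp_pos: [588.9, 111.9, 214.9]
tool_rot: [-3.141, -0.0, -3.037]
contact_force: [-1.3, 0.5, -4.0]
grip_width: 25.8
grip_force: 59.7
```

Emit:
jog_arm(hand=[0, 0, 0, 0, 0, 0], linear=[[0, 0, -3], [0, 0, -6], [0, 0, -8], [0, 0, -10], [0, 0, -11], [0, 0, -11]], dr=[[0, 0, 0], [0, 0, 0], [0, 0, 0], [0, 0, 0], [0, 0, 0], [0, 0, 0]])

```text
time: 7.0
tcp_pos: [588.7, 112.2, 203.6]
tool_rot: [-3.141, -0.0, -3.037]
contact_force: [0.7, 0.7, -4.1]
grip_width: 26.0
grip_force: 59.7
```

Emit:
jog_arm(hand=[0, 0, 0, 0], linear=[[0, 0, -0.7], [0, 0, -1.4], [0, 0, -2], [0, 0, -2]], dr=[[0, 0, 0], [0, 0, 0], [0, 0, 0], [0, 0, 0]])

```text
time: 7.33
tcp_pos: [589.4, 112.3, 203.4]
tool_rot: [-3.142, 0.002, -3.036]
contact_force: [-3.0, -0.7, 5.4]
grip_width: 25.4
grip_force: 60.9
```

Contact with the floor: force z has gone from -4 to +5 N. Releasing to 50 and rising.

Emit:
jog_arm(hand=[35, 42, 50, 50, 50, 50, 50, 50, 50, 50], linear=[[0, 0, 0], [0, 0, 0], [0, 0, 0], [0, 0, 0], [0, 0, 8], [0, 0, 22], [0, 0, 40], [0, 0, 60], [0, 0, 85], [0, 0, 115]], dr=[[0, 0, 0], [0, 0, 0], [0, 0, 0], [0, 0, 0], [0, 0, 0], [0, 0, 0], [0, 0, 0], [0, 0, 0], [0, 0, 0], [0, 0, 0]])

```text
time: 8.17
tcp_pos: [588.3, 112.0, 317.4]
tool_rot: [-3.141, -0.002, -3.037]
contact_force: [0.8, 0.8, -0.0]
grip_width: 49.9
grip_force: 0.0
```

Emit:
jog_arm(hand=[70, 70, 70, 70, 70, 70, 70, 70, 70, 70], linear=[[-3, -12, 5], [-10, -36, 5], [-19, -70, 5], [-28, -105, 5], [-38, -140, 5], [-47, -175, 5], [-56, -210, 5], [-66, -245, 5], [-75, -280, 5], [-85, -315, 5]], dr=[[0, 0, 0], [0, 0, 0.02], [0, 0, 0.04], [0, 0, 0.06], [0, 0, 0.08], [0, 0, 0.1], [0, 0, 0.12], [0, 0, 0.14], [0, 0, 0.16], [0, 0, 0.175]])

```text
time: 9.0
tcp_pos: [503.2, -204.4, 322.7]
tool_rot: [-3.141, 0.001, -2.86]
contact_force: [0.6, -0.4, -0.4]
grip_width: 70.0
grip_force: 0.0
```

Emit:
jog_arm(hand=[70, 70, 70, 70, 70, 70, 70, 70], linear=[[-9, -35, 0], [-19, -70, 0], [-28, -105, 0], [-36, -135, 0], [-41, -152, 0], [-42, -157, 0], [-42, -157, 0], [-42, -157, 0]], dr=[[0, 0, 0], [0, 0, 0], [0, 0, 0], [0, 0, 0], [0, 0, 0], [0, 0, 0], [0, 0, 0], [0, 0, 0]])

```text
time: 9.67
tcp_pos: [461.9, -359.6, 322.1]
tool_rot: [-3.142, 0.0, -2.862]
contact_force: [0.4, 0.3, -0.1]
grip_width: 70.0
grip_force: 0.0
```

```bash
python3 - <<'E'
from h import *
o=get_obs();W=cal("wrist",o);rgb=grab_frame("wrist");im=rgb[...,::-1].copy()
print(o["tcp_pos"],o["tool_rot"],proj(W,(461.5,-359.8,160)))
hsv=cv2.cvtColor(im,cv2.COLOR_BGR2HSV)
m=((hsv[...,2]<75)&(hsv[...,1]<90)).astype(np.uint8); m[235:]=0
n,l,st,ce=cv2.connectedComponentsWithStats(m)
for s,c in zip(st[1:],ce[1:]):
    if s[4]>300: print(s,c)
g=((hsv[...,0]>45)&(hsv[...,0]<85)&(hsv[...,1]>90)&(hsv[...,2]>60)).astype(np.uint8)
n,l,st,ce=cv2.connectedComponentsWithStats(g)
for s,c in zip(st[1:],ce[1:]):
    if s[4]>200: print("g",s,c)
cv2.imwrite("pics/w3.png",im)
t=cv2.resize(grab_frame("top")[...,::-1][140:255,160:420],None,fx=3,fy=3,interpolation=cv2.INTER_CUBIC)
cv2.imwrite("pics/w3t.png",np.vstack([cv2.resize(im[100:300],(780,305)),t[:290]]))
E
```

```text
[ 461.86 -359.59  322.06] [-3.14  0.   -2.86] [262.36 195.66]
[ 220   11   39   48 1444] [239.79  34.13]
[ 343   93   46   41 1373] [366.25 113.22]
[143 107  27  34 333] [160.25 121.29]
g [ 234  148   50   45 1285] [258.89 166.92]
g [485 283  27  46 779] [501.27 302.21]
```

View pics/w3t.png

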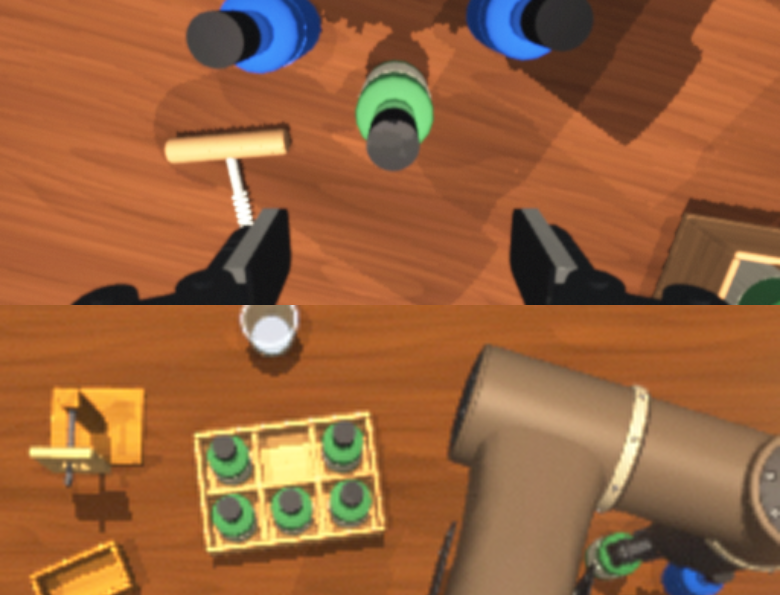

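Spare A stands in cell5. Spare B's green cap is at u≈257, v≈194, so I shift by (+1, -3). The blue bottles are well away. Descending and gripping.

Emit:
jog_arm(hand=[70, 70, 70, 70, 70, 70, 70, 70, 0, 0], linear=[[1, -3, -15], [1, -3, -38], [1, -3, -62], [1, -3, -86], [1, -3, -108], [1, -3, -120], [1, -3, -126], [1, -3, -126], [1, -3, -126], [1, -3, -126]], dr=[[0, 0, 0], [0, 0, 0], [0, 0, 0], [0, 0, 0], [0, 0, 0], [0, 0, 0], [0, 0, 0], [0, 0, 0], [0, 0, 0], [0, 0, 0]])

```text
time: 10.6
tcp_pos: [463.7, -362.7, 197.2]
tool_rot: [-3.14, 0.001, -2.861]
contact_force: [-0.2, -0.5, -0.1]
grip_width: 46.8
grip_force: 0.0
```

Emit:
jog_arm(hand=[0, 0, 0, 0, 0, 0], linear=[[0, 0, 0], [0, 0, 0], [0, 0, 0], [0, 0, 0], [0, 0, 0], [0, 0, 0]], dr=[[0, 0, 0], [0, 0, 0], [0, 0, 0], [0, 0, 0], [0, 0, 0], [0, 0, 0]])

```text
time: 11.1
tcp_pos: [463.5, -363.1, 197.2]
tool_rot: [-3.14, 0.002, -2.862]
contact_force: [0.3, 1.4, 6.2]
grip_width: 25.8
grip_force: 59.2
```

Emit:
jog_arm(hand=[0, 0, 0, 0, 0, 0, 0, 0, 0, 0], linear=[[0, 0, 6], [0, 0, 20], [0, 0, 42], [0, 0, 70], [0, 0, 100], [2, 6, 130], [5, 16, 158], [10, 32, 180], [18, 55, 192], [27, 84, 195]], dr=[[0, 0, 0], [0, 0, 0], [0, 0, 0], [0, 0, 0], [0, 0, 0], [0, 0, -0.03], [0, 0, -0.06], [0, 0, -0.09], [0, 0, -0.13], [0, 0, -0.175]])

```text
time: 11.93
tcp_pos: [489.9, -278.9, 393.5]
tool_rot: [-3.14, 0.003, -3.041]
contact_force: [1.6, 0.3, -4.4]
grip_width: 25.5
grip_force: 59.6
```

Emit:
jog_arm(hand=[0, 0, 0, 0, 0, 0, 0, 0, 0, 0], linear=[[10, 31, 0], [21, 64, 0], [32, 97, 0], [43, 130, 0], [54, 163, 0], [65, 196, 0], [75, 229, 0], [85, 258, 0], [93, 283, 0], [99, 302, 0]], dr=[[0, 0, 0], [0, 0, 0], [0, 0, 0], [0, 0, 0], [0, 0, 0], [0, 0, 0], [0, 0, 0], [0, 0, 0], [0, 0, 0], [0, 0, 0]])

```text
time: 12.77
tcp_pos: [588.8, 25.5, 390.1]
tool_rot: [3.141, -0.002, -3.036]
contact_force: [-0.5, -0.6, -4.6]
grip_width: 25.7
grip_force: 59.5
```

Emit:
jog_arm(hand=[0, 0, 0, 0, 0, 0], linear=[[4, 12, 0], [6, 17, 0], [6.5, 18, 0], [6.5, 18, 0], [6.5, 18, 0], [6.5, 18, 0]], dr=[[0, 0, 0], [0, 0, 0], [0, 0, 0], [0, 0, 0], [0, 0, 0], [0, 0, 0]])

```text
time: 13.27
tcp_pos: [595.1, 40.2, 391.1]
tool_rot: [-3.142, -0.0, -3.038]
contact_force: [0.0, 0.4, -4.0]
grip_width: 25.6
grip_force: 59.5
```

Emit:
jog_arm(hand=[0, 0, 0, 0, 0, 0, 0, 0, 0, 0], linear=[[1, 1, -8], [1, 1, -25], [1, 1, -45], [1, 1, -67], [1, 1, -89], [1, 1, -111], [1, 1, -132], [1, 1, -150], [1, 1, -165], [1, 1, -174]], dr=[[0, 0, 0], [0, 0, 0], [0, 0, 0], [0, 0, 0], [0, 0, 0], [0, 0, 0], [0, 0, 0], [0, 0, 0], [0, 0, 0], [0, 0, 0]])

```text
time: 14.1
tcp_pos: [595.4, 41.5, 214.5]
tool_rot: [-3.141, -0.003, -3.038]
contact_force: [-0.6, -0.2, -3.7]
grip_width: 25.7
grip_force: 59.5
```

Emit:
jog_arm(hand=[0, 0, 0, 0, 0, 0], linear=[[0, 0, -3], [0, 0, -6], [0, 0, -9], [0, 0, -11], [0, 0, -12], [0, 0, -12]], dr=[[0, 0, 0], [0, 0, 0], [0, 0, 0], [0, 0, 0], [0, 0, 0], [0, 0, 0]])

```text
time: 14.6
tcp_pos: [596.5, 42.3, 205.2]
tool_rot: [3.141, 0.001, -3.037]
contact_force: [0.1, -0.2, -5.1]
grip_width: 25.5
grip_force: 59.5
```

Emit:
jog_arm(hand=[0, 0, 0, 0, 0], linear=[[0, 0, -0.8], [0, 0, -1.6], [0, 0, -2.4], [0, 0, -3], [0, 0, -3]], dr=[[0, 0, 0], [0, 0, 0], [0, 0, 0], [0, 0, 0], [0, 0, 0]])

```text
time: 15.02
tcp_pos: [596.9, 42.4, 203.3]
tool_rot: [-3.141, 0.002, -3.036]
contact_force: [-2.0, 0.0, 6.3]
grip_width: 25.5
grip_force: 60.8
```

Emit:
jog_arm(hand=[35, 42, 50, 50, 50, 50, 50, 50, 50, 50], linear=[[0, 0, 0], [0, 0, 0], [0, 0, 0], [0, 0, 0], [0, 0, 8], [0, 0, 22], [0, 0, 42], [0, 0, 68], [0, 0, 98], [0, 0, 130]], dr=[[0, 0, 0], [0, 0, 0], [0, 0, 0], [0, 0, 0], [0, 0, 0], [0, 0, 0], [0, 0, 0], [0, 0, 0], [0, 0, 0], [0, 0, 0]])

```text
time: 15.85
tcp_pos: [595.9, 42.1, 333.2]
tool_rot: [-3.141, -0.001, -3.037]
contact_force: [1.1, 0.1, 0.3]
grip_width: 50.0
grip_force: 0.0
```

Emit:
jog_arm(hand=[50, 50, 50, 50, 50, 50, 50, 50, 50, 50], linear=[[-2, 15, 12], [-4, 38, 25], [-6, 63, 37], [-8, 88, 37], [-10, 113, 37], [-12, 138, 37], [-14, 163, 37], [-16, 188, 37], [-18, 213, 37], [-20, 235, 37]], dr=[[0, 0, 0.1], [0, 0, 0.22], [0, 0, 0.34], [0, 0, 0.46], [0, 0, 0.58], [0, 0, 0.7], [0, 0, 0.82], [0, 0, 0.94], [0, 0, 1.06], [0, 0, 1.18]])

```text
time: 16.68
tcp_pos: [576.1, 278.7, 369.6]
tool_rot: [-3.141, 0.0, -1.85]
contact_force: [-0.6, 0.6, 0.3]
grip_width: 50.2
grip_force: 0.0
```

Emit:
jog_arm(hand=[50, 50, 50, 50, 50, 50], linear=[[-1, 8, 0], [-1, 10, 0], [-1, 10, 0], [-1, 10, 0], [-1, 10, 0], [-1, 10, 0]], dr=[[0, 0, 0.12], [0, 0, 0.22], [0, 0, 0.286], [0, 0, 0.286], [0, 0, 0.286], [0, 0, 0.286]])

```text
time: 17.18
tcp_pos: [575.4, 287.1, 369.2]
tool_rot: [-3.141, 0.0, -1.573]
contact_force: [-0.0, 0.6, -0.6]
grip_width: 49.9
grip_force: 0.0
```

```bash
python3 - <<'E'
from h import *
o=get_obs();W=cal("wrist",o);im=grab_frame("wrist")[...,::-1].copy()
print(o["tcp_pos"],o["tool_rot"],o["qpos"],o["time"])
np.save("wobs.npy",np.r_[o["tcp_pos"],o["tool_rot"]])
for y in(322,252): print(proj(W,(576,y,224)))
cv2.imwrite("pics/w4.png",cv2.resize(im,(800,600),interpolation=cv2.INTER_CUBIC))
E
```

```text
[575.43 287.06 369.24] [-3.14  0.   -1.57] [ 0.77  0.27  0.04  0.   -1.34 -0.77] 17.1833
[261.09 246.18]
[260.79 155.05]
```

View pics/w4.png

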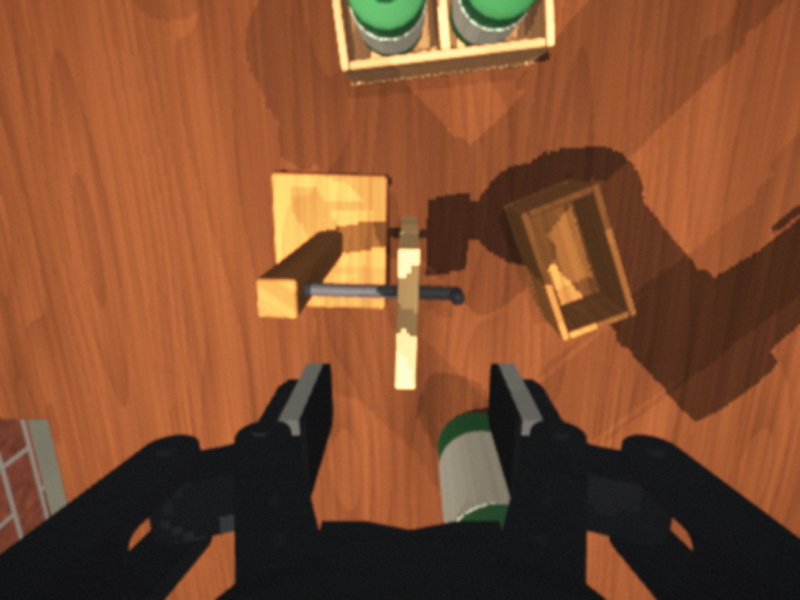

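The tag's top edge runs from (408,245) to (405,388), with the hook tip at (457,296), so the tag is centred near (576.5, 288.5) with yaw about -0.02. The wine bottle is at (475,470). I'll locate it and refine the box.

```bash
python3 - <<'E'
from h import *
w=np.load("wobs.npy");W=cal("wrist",dict(tcp_pos=w[:3],tool_rot=w[3:]))
k=lambda x,y,z:cast(W,(x+.5)/1.5625-.5,(y+.5)/1.5625-.5,z)
T=cal("top");S=cal("side")
print("wine cap",cast(T,111,208,288),cast(S,135,256,288))
print("wine base",cast(S,156,325,0))
print("box rim",k(509,207,70),k(600,183,70),k(634,313,70),k(568,337,70))
print("tag",k(408,245,224),k(405,388,224),"tip",k(457,295,182),"post",k(278,298,192))
E
```

```text
wine cap [508.01 493.83] [501.84 500.22]
wine base [503.03 510.38]
box rim [500.35 250.63] [433.58 233.13] [395.4  334.77] [446.56 355.19]
tag [575.9  253.11] [577.59 323.64] tip [549.11 288.19] post [645.31 286.87]
```

Emit:
jog_arm(hand=[50, 50, 50, 50, 50, 50, 50, 50, 0, 0], linear=[[1, 1.5, -10], [1, 1.5, -28], [1, 1.5, -48], [1, 1.5, -68], [1, 1.5, -86], [1, 1.5, -100], [1, 1.5, -107], [1, 1.5, -107], [1, 1.5, -107], [1, 1.5, -107]], dr=[[0, 0, -0.02], [0, 0, -0.02], [0, 0, -0.02], [0, 0, -0.02], [0, 0, -0.02], [0, 0, -0.02], [0, 0, -0.02], [0, 0, -0.02], [0, 0, -0.02], [0, 0, -0.02]])

```text
time: 18.07
tcp_pos: [576.9, 289.0, 262.9]
tool_rot: [-3.14, 0.001, -1.591]
contact_force: [0.3, -0.5, 0.2]
grip_width: 26.7
grip_force: 0.0
```

Emit:
jog_arm(hand=[0, 0, 0, 0, 0, 0, 0], linear=[[0, 0, 0], [0, 0, 0], [0, 0, 0], [0, 0, 0], [0, 0, 0], [0, 0, 0], [0, 0, 0]], dr=[[0, 0, 0], [0, 0, 0], [0, 0, 0], [0, 0, 0], [0, 0, 0], [0, 0, 0], [0, 0, 0]])

```text
time: 18.65
tcp_pos: [576.8, 289.0, 263.0]
tool_rot: [-3.14, 0.001, -1.591]
contact_force: [-0.2, -0.0, 6.4]
grip_width: 9.1
grip_force: 61.5
```

Gripped the tag. Before lifting, a numeric check that cell4's bottle stands in place.

```bash
python3 - <<'E'
from h import *
for n in("top","side"):
    C=cal(n);im=grab_frame(n);p=proj(C,(596.5,42,145));q=proj(C,(588.7,112,145))
    m=(im.max(2)<70).astype(np.uint8)
    k,l,st,ce=cv2.connectedComponentsWithStats(m)
    for e in(p,q):
        d=[(np.hypot(*(c-e)),s[4],c) for s,c in zip(st[1:],ce[1:]) if 8<s[4]]
        print(n,e,sorted(d,key=lambda a:a[0])[0])
    cv2.imwrite(f"pics/{n}5.png",im[...,::-1])
E
```

```text
top [253.86 185.45] (np.float64(77.60697445138508), np.int32(382), array([176.29, 187.85]))
top [234.19 187.99] (np.float64(57.89694098164025), np.int32(382), array([176.29, 187.85]))
side [244.3  176.13] (np.float64(1.0446606154226343), np.int32(71), array([244.85, 175.24]))
side [231.39 188.91] (np.float64(1.2123838346967588), np.int32(80), array([231.26, 187.7 ]))
```

The side view has both caps within about 1 px of upright positions. Lifting the tag 21 mm and sliding it off.

Emit:
jog_arm(hand=[0, 0, 0, 0, 0, 0, 0, 0, 0, 0], linear=[[0, 0, 5], [0, 0, 12], [0, 0, 18], [0, 0, 21], [0, 0, 21], [-5, 0, 21], [-16, 0, 21], [-30, 0.5, 21], [-46, 1, 21], [-62, 1, 21]], dr=[[0, 0, 0], [0, 0, 0], [0, 0, 0], [0, 0, 0], [0, 0, 0], [0, 0, 0], [0, 0, 0], [0, 0, 0], [0, 0, 0], [0, 0, 0]])

```text
time: 19.58
tcp_pos: [512.8, 289.5, 282.3]
tool_rot: [3.141, -0.001, -1.591]
contact_force: [-0.6, 0.2, -0.8]
grip_width: 9.4
grip_force: 60.7
```

Emit:
jog_arm(hand=[0, 0, 0, 0, 0, 0, 0, 0, 0], linear=[[-15, 0, 0], [-30, 0, 10], [-45, 1, 20], [-58, 2, 20], [-68, 3, 20], [-71.5, 4, 20], [-71.5, 4, 20], [-71.5, 4, 20], [-71.5, 4, 20]], dr=[[0, 0, 0], [0, 0, 0.05], [0, 0, 0.15], [0, 0, 0.25], [0, 0, 0.34], [0, 0, 0.38], [0, 0, 0.38], [0, 0, 0.38], [0, 0, 0.38]])

```text
time: 20.33
tcp_pos: [442.7, 293.7, 302.8]
tool_rot: [3.141, -0.0, -1.212]
contact_force: [0.2, 0.9, -1.3]
grip_width: 9.1
grip_force: 60.7
```

```bash
python3 - <<'E'
from h import *
o=get_obs();print(o["tcp_pos"],o["tool_rot"],o["time"]);im=grab_frame("wrist")[...,::-1]
s=grab_frame("side")[...,::-1]
cv2.imwrite("pics/f.png",np.hstack([im[80:384,60:460],cv2.resize(s[150:302,130:330],(400,304),interpolation=cv2.INTER_CUBIC)]))
E
```

```text
[442.68 293.67 302.79] [ 3.14 -0.   -1.21] 20.3333
```

View pics/f.png

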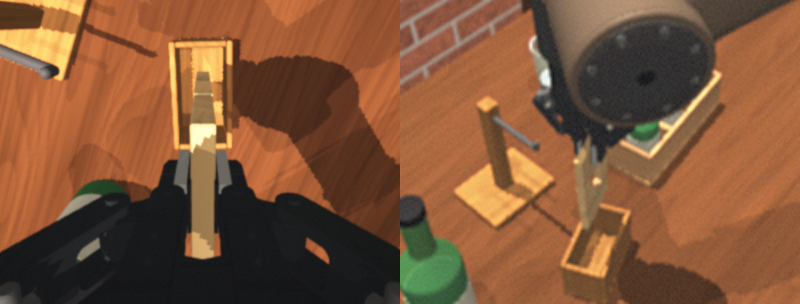

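The tag is square over the box, with the rim at 172–238 px and the tag at about 203 px. Lowering.

Emit:
jog_arm(hand=[0, 0, 0, 0, 0, 0, 0, 0, 0, 0], linear=[[-1, 0, -8], [-1, 0, -24], [-1, 0, -42], [-1, 0, -60], [-1, 0, -78], [-1, 0, -94], [-1, 0, -107], [-1, 0, -115], [-1, 0, -119], [-1, 0, -119]], dr=[[0, 0, 0], [0, 0, 0], [0, 0, 0], [0, 0, 0], [0, 0, 0], [0, 0, 0], [0, 0, 0], [0, 0, 0], [0, 0, 0], [0, 0, 0]])

```text
time: 21.27
tcp_pos: [441.7, 293.4, 182.9]
tool_rot: [3.14, -0.001, -1.211]
contact_force: [0.3, 0.1, -1.4]
grip_width: 9.2
grip_force: 60.7
```

Emit:
jog_arm(hand=[0, 0, 0, 0, 0, 0], linear=[[0, 0, -2], [0, 0, -4], [0, 0, -6], [0, 0, -7.5], [0, 0, -8.5], [0, 0, -8.5]], dr=[[0, 0, 0], [0, 0, 0], [0, 0, 0], [0, 0, 0], [0, 0, 0], [0, 0, 0]])

```text
time: 21.77
tcp_pos: [441.8, 293.7, 175.4]
tool_rot: [-3.142, 0.0, -1.211]
contact_force: [0.9, 0.2, -1.4]
grip_width: 8.9
grip_force: 60.7
```

Emit:
jog_arm(hand=[20, 40, 60, 80, 80, 80, 80, 80, 80, 80], linear=[[0, 0, 0], [0, 0, 0], [0, 0, 0], [0, 0, 0], [0, 0, 0], [0, 0, 8], [0, 0, 25], [0, 0, 50], [0, 0, 80], [0, 0, 110]], dr=[[0, 0, 0], [0, 0, 0], [0, 0, 0], [0, 0, 0], [0, 0, 0], [0, 0, 0], [0, 0, 0], [0, 0, 0], [0, 0, 0], [0, 0, 0]])

```text
time: 22.6
tcp_pos: [441.7, 293.4, 287.0]
tool_rot: [3.141, -0.001, -1.211]
contact_force: [0.7, 0.8, -0.5]
grip_width: 80.0
grip_force: 0.0
```

Emit:
jog_arm(hand=[80, 80, 80, 80, 80, 80, 80, 80, 80, 80], linear=[[0, 0, 20], [0, 0, 45], [0, 0, 60], [0, 0, 60], [0, 0, 60], [0, 0, 60], [0, 0, 60], [0, 0, 60], [0, 0, 60], [0, 0, 60]], dr=[[0, 0, 0], [0, 0, 0], [0, 0, 0], [0, 0, 0], [0, 0, 0], [0, 0, 0], [0, 0, 0], [0, 0, 0], [0, 0, 0], [0, 0, 0]])

```text
time: 23.43
tcp_pos: [441.8, 293.7, 344.9]
tool_rot: [3.141, -0.001, -1.211]
contact_force: [0.5, 0.5, -0.3]
grip_width: 80.5
grip_force: 0.0
```

```bash
python3 - <<'E'
from h import *
o=get_obs();W=cal("wrist",o);im=grab_frame("wrist");s=grab_frame("side")
cv2.imwrite("pics/w6.png",im[...,::-1]);print(o["tcp_pos"],o["time"])
# tag colour (bright pale wood) blobs in both views; predicted upright top edge / base for comparison
for n,C,i in(("wrist",W,im),("side",cal("side"),s)):
    b=cv2.cvtColor(i,cv2.COLOR_RGB2HSV)
    print(n,"upright top",proj(C,(441,293.5,136)),"base",proj(C,(441,293.5,6)),"fallen?")
    m=((b[...,0]>15)&(b[...,0]<30)&(b[...,1]>60)&(b[...,1]<150)&(b[...,2]>110)).astype(np.uint8)
    k,l,st,ce=cv2.connectedComponentsWithStats(m)
    for a,c in zip(st[1:],ce[1:]):
        if a[4]>60: print(a,c)
C=cal("side")
for p in((596.5,42,145),(588.7,112,145)):
    e=proj(C,p);k,l,st,ce=cv2.connectedComponentsWithStats((s.max(2)<70).astype(np.uint8))
    print(e,min((np.hypot(*(c-e)),a[4]) for a,c in zip(st[1:],ce[1:]) if a[4]>8))
E
```

```text
[441.83 293.72 344.92] 23.4333
wrist upright top [262.44 181.27] base [262.27 157.35] fallen?
[241   0  39  11 172] [263.44   4.2 ]
[281   0   8  14  72] [284.12   6.08]
[ 73  41  17  40 209] [80.   61.07]
[114  51  28  23 364] [128.81  61.87]
[149  65  10  16 100] [153.73  72.36]
[116  74  20  15 137] [125.8   81.86]
[135 113  11  14 105] [139.81 119.06]
[233 121   4  48 130] [234.63 142.24]
[ 84 127  11  10  67] [ 89.01 132.01]
[256 133  22  85 624] [262.35 176.54]
side upright top [227.22 252.9 ] base [229.54 280.68] fallen?
[185  72  69  47 291] [210.48  90.68]
[376  92  82  30 665] [422.41 104.68]
[243 185  47  43 193] [269.51 207.5 ]
[216 200  23  20  82] [225.05 210.76]
[220 243  16  42 412] [228.04 265.29]
[404 261  35  38 198] [416.36 282.71]
[244.3  176.13] (np.float64(10.561466511463907), np.int32(4672))
[231.39 188.91] (np.float64(22.987146019495114), np.int32(4672))
```

The wrist blob at (262,176) and the side blob at (228,265) match the tag standing upright in the box, released and clear of the gripper. Handing in.

```bash
python3 -c "
from plant import *
print(job_done())"
```

```text
the job is handed in; nothing more can be done
None
```

I stood both spare bottles in the two empty cells (cell5, then cell4), then put the tag upright in the tag box and handed the job in at about 23.5 s; no verdict came back.

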